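# Shingle the coated test panels in the layout tray

### The job

Lay the four coated test panels out in the grey tray as an overlapping fan, painted faces up, in the order white, yellow, red, blue from the starter bar. Put each panel squarely between the two long lines with its bare holed end down on its own cross line, and its painted end propped up: white on the starter bar, each of the others on top of the panel before it. Leave the bottles and the weight standing where they are.

Things in the scene. Friction and masses are not known exactly. Their poses are not given: they have to be found in the camera images.
- tray: Shallow grey tray, 300 x 130 x 12 mm, fixed to the bench; origin at the centre of its underside, x along its length from the head end (starter bar) to the tail end, the way the fan grows, z up. Floor top 4 mm above the origin; rims 5 mm wide, 12 mm high. Two thin black long lines at y = +-29.5 mm bound the lane; four black cross lines show where the panels' bare ends go.
- starter (a point): Middle of the top of the starter bar: aluminium bar across the tray floor, 12 mm wide along the tray, 90 mm long across it, top 11 mm above the floor, at x = -118 mm in the tray's frame. It props the painted end of the white panel; panels laid on the cross lines all slope about 0.12 rad (7 degrees).
- mark_1 (a point): Centre of cross line 1, counted from the starter bar, on the tray floor, at x = -25 mm, z = 4 mm in the tray's frame; axes as the tray's. The white panel's bare end belongs here.
- mark_2 (a point): Centre of cross line 2, counted from the starter bar, on the tray floor, at x = 25 mm, z = 4 mm in the tray's frame; axes as the tray's. The yellow panel's bare end belongs here.
- mark_3 (a point): Centre of cross line 3, counted from the starter bar, on the tray floor, at x = 75 mm, z = 4 mm in the tray's frame; axes as the tray's. The red panel's bare end belongs here.
- mark_4 (a point): Centre of cross line 4, counted from the starter bar, on the tray floor, at x = 125 mm, z = 4 mm in the tray's frame; axes as the tray's. The blue panel's bare end belongs here.
- white_panel: Flat rigid coated test panel, 110 x 55 x 6 mm, about 0.1 kg, painted white except for a 22 mm bare grey metal band with a black round spot (hanging hole) at its +x end; lies flat on the bench at the start, painted face up. Origin at the centre of its underside, x towards the bare end, z up out of the painted face.
- white_foot (a point): Middle of the bottom edge of the white panel's bare end (x = +55 mm in its body).
- white_head (a point): Middle of the bottom edge of the white panel's painted end (x = -55 mm in its body).
- yellow_panel: Flat rigid coated test panel, 110 x 55 x 6 mm, about 0.1 kg, painted yellow except for a 22 mm bare grey metal band with a black round spot (hanging hole) at its +x end; lies flat on the bench at the start, painted face up. Origin at the centre of its underside, x towards the bare end, z up out of the painted face.
- yellow_foot (a point): Middle of the bottom edge of the yellow panel's bare end (x = +55 mm in its body).
- yellow_head (a point): Middle of the bottom edge of the yellow panel's painted end (x = -55 mm in its body).
- red_panel: Flat rigid coated test panel, 110 x 55 x 6 mm, about 0.1 kg, painted red except for a 22 mm bare grey metal band with a black round spot (hanging hole) at its +x end; lies flat on the bench at the start, painted face up. Origin at the centre of its underside, x towards the bare end, z up out of the painted face.
- red_foot (a point): Middle of the bottom edge of the red panel's bare end (x = +55 mm in its body).
- red_head (a point): Middle of the bottom edge of the red panel's painted end (x = -55 mm in its body).
- blue_panel: Flat rigid coated test panel, 110 x 55 x 6 mm, about 0.1 kg, painted blue except for a 22 mm bare grey metal band with a black round spot (hanging hole) at its +x end; lies flat on the bench at the start, painted face up. Origin at the centre of its underside, x towards the bare end, z up out of the painted face.
- blue_foot (a point): Middle of the bottom edge of the blue panel's bare end (x = +55 mm in its body).
- blue_head (a point): Middle of the bottom edge of the blue panel's painted end (x = -55 mm in its body).
- enzyme_bottle: Bottle with blue cap, 48 mm wide, 96 mm tall, loose bystander; origin under its centre.
- reagent_red: Dropper bottle with red cap, 40 mm wide, 106 mm tall, loose bystander; origin under its centre.
- cal_weight_200: Metal knobbed calibration weight, 27 mm wide, 48 mm tall, loose bystander; origin under its centre.
There are look-alikes about, which are no part of the job. Leave any purple look-alike of the yellow_panel alone. Leave any pink look-alike of the red_panel alone.

How it is judged:
At the end, for the whole second after the job is handed in: Each panel at rest, painted face up, bare end within 12 mm of its cross line and under 5 mm above the tray floor, both ends within 12 mm of the lane's centre, painted end 8 to 35 mm above the floor, on top of the panel before (white: the bar). Bystanders upright, moved under 20 mm (x of white_foot in the frame of mark_1 between -0.012 and 0.012 m and y of white_foot in the frame of mark_1 between -0.012 and 0.012 m and y of white_head in the frame of mark_1 between -0.012 and 0.012 m and z of white_foot in the frame of mark_1 between -0.003 and 0.005 m and z of white_head in the frame of mark_1 between 0.008 and 0.035 m and angle between each of white_panel, yellow_panel, red_panel, blue_panel's own z axis and vertical below 0.4 rad and linear speed of each of white_panel, yellow_panel, red_panel, blue_panel below 0.02 m/s and x of yellow_foot in the frame of mark_2 between -0.012 and 0.012 m and y of yellow_foot in the frame of mark_2 between -0.012 and 0.012 m and y of yellow_head in the frame of mark_2 between -0.012 and 0.012 m and z of yellow_foot in the frame of mark_2 between -0.003 and 0.005 m and z of yellow_head in the frame of mark_2 between 0.008 and 0.035 m and z of yellow_head in the frame of white_panel above 0.003 m and x of red_foot in the frame of mark_3 between -0.012 and 0.012 m and y of red_foot in the frame of mark_3 between -0.012 and 0.012 m and y of red_head in the frame of mark_3 between -0.012 and 0.012 m and z of red_foot in the frame of mark_3 between -0.003 and 0.005 m and z of red_head in the frame of mark_3 between 0.008 and 0.035 m and z of red_head in the frame of yellow_panel above 0.003 m and x of blue_foot in the frame of mark_4 between -0.012 and 0.012 m and y of blue_foot in the frame of mark_4 between -0.012 and 0.012 m and y of blue_head in the frame of mark_4 between -0.012 and 0.012 m and z of blue_foot in the frame of mark_4 between -0.003 and 0.005 m and z of blue_head in the frame of mark_4 between 0.008 and 0.035 m and z of blue_head in the frame of red_panel above 0.003 m and distance of each of enzyme_bottle, reagent_red, cal_weight_200 from where it was at the start of the episode below 0.02 m and angle between each of enzyme_bottle, reagent_red, cal_weight_200's own z axis and vertical below 0.2 rad); the robot touches nothing.
It fails at once if the blue-capped bottle is knocked over or pushed away (distance of enzyme_bottle from where it was at the start of the episode above 0.03 m or angle between enzyme_bottle's own z axis and vertical above 0.4 rad).
It fails at once if the red-capped dropper bottle is knocked over or pushed away (distance of reagent_red from where it was at the start of the episode above 0.03 m or angle between reagent_red's own z axis and vertical above 0.4 rad).
It fails at once if the calibration weight is knocked over or pushed away (distance of cal_weight_200 from where it was at the start of the episode above 0.03 m or angle between cal_weight_200's own z axis and vertical above 0.4 rad).
It also fails if it takes over 72 s, if anything falls off the work surface, if the arm or the gripper's body presses on something with over 40 N, if the wrist force passes 120 N, or if a joint passes its speed limit or range.

### The arm

A 6-joint arm with a two-finger parallel gripper is mounted at the origin on a cart in front of the work surface, level with it; the furniture and walls round the work are solid. World frame = base frame: x ahead of the robot, y to its left, z up, the work surface at z = 0. Lengths are in m, angles in rad, forces in N, time in s.
With the tool pointing down it reaches from about 0.3 to 0.75 m from the base axis. Payload 8.5 kg.
Tool frame: the origin (TCP) lies midway between the tips of the shut fingers; the grasp point (between the pads) lies behind it (ctrl.tcp_to_grasp is the z of the grasp point in the tool frame, in m); z points along the fingers, x is the direction in which the jaws open and shut, and the axes are right-handed (so a half turn about z gives the same grasp; the last joint's range is limited). The gripper opens to 85 mm and grips with 20 to 120 N. Pads are 22 mm wide; open, the fingers measure 114 mm over their backs; the gripper's body (76 mm by 85 mm) begins 54 mm behind the grasp point. The pads swing forward as they close: fully open they stand 13 mm farther back than shut.
Start: joints at [1.052, 0.381, 1.297, -0, 1.464, -0.215], TCP at [0.165, 0.525, 0.231] pointing down, gripper open.
Joint ranges: [-3.11, 3.11], [-0.89, 2.33], [0.22, 2.48], [-1.42, 4.56], [0.17, 2.85], [-2.88, 2.88]. Speed limits (rad/s): [2.39, 2.39, 3.14, 3.14, 3.14, 3.14].

### API

Orientations are given as a unit quaternion [x, y, z, w].
In Python, from workcell import ctrl, optics gives the robot as it stands.
- The arm moves only by the shell command python3 -m inch 'ROWS' [FORCE]. ROWS is JSON, one flat list of numbers, 7 for each row, row after row: the shift along the tool's x, y, z normalised to -1 to 1, where 1 is 0.05 m, then the turn, a rotation vector about the tool's x, y, z normalised to -1 to 1, where 1 is 5 degrees, then the gripper command: -1 is shut, 1 is fully open, values between are in proportion. In form: [dx, dy, dz, wx, wy, wz, gripper, dx, dy, dz, wx, wy, wz, gripper, ...]. A call has 1 to 5 rows; each row shifts and turns the commanded pose from where the row before left it, along the tool's axes as they then stand; what a row does not reach is not made up. A row lasts 1/10 s, in which the tool goes at most 50 mm and 8.59 degrees, less where a joint would pass 70% of its speed; a pose out of reach is approached as far as the arm can. A call with a number of a shift or a turn outside -1 to 1 is refused whole. A call with a gripper value outside its range is refused whole. The fingers move at their own pace and stop on an object; FORCE is the grip in N (left out, the last holds). Time passes only in rows, so rows that do not move let the fingers close. It gives the time, the measured TCP pose, the force and the opening at its end, in the units of the state.
- ctrl.observe(): the state, without advancing time (a new reading comes with each control period).
- optics.read_camera(name): name is "side" or "top" or "wrist"; returns a dict with "image" (480x640x3 uint8, blue, green, red), "fov_y" (degrees; the focal length in pixels is half the picture's height over the tangent of half this angle, whatever the lens; pixels are square), "cx", "cy" (the principal point, pixels), "R" (3x3) and "t" (3): a world point X has camera coordinates R X + t. Camera axes: x right, y down, z forward; pixel columns grow to the right and rows downward; lengths in m; the calibration is good to about 2 mm. A picture is of the moment at which its call begins. There is no depth.
- ctrl.hand_in(): hands the job in, once; it reports no verdict.
The state is a dict: "time_s": time; "joint_pos": joint angles; "qvel": joint speeds; "effort": joint torques, N m; "tool_pos": TCP position; "orientation": TCP orientation; "ft_force": force on the tool from outside, world axes, zero at the start; "moment": the same for the moment, N m; "finger_gap": finger opening in m.
Only numpy, scipy, OpenCV 4.12 (cv2) and the standard library are available. Lean on these libraries where they do the work, as an engineer would, in place of code of your own. Each camera call takes 0.05 s, during which the arm holds its last target.

## Working session

There is one attempt and no reset: what is moved stays moved. The work goes in short steps, Python scripts to look and compute and a shell command to move; the robot and the scene stay as the last step left them, time stands still between calls to the robot, and variables do not carry over. Pictures are saved under pics/ and viewed, and the job is handed in when it is done.

```bash
ls; mkdir -p pics
python3 - <<'E'
from workcell import ctrl, optics
import cv2
print(ctrl.observe()); print(ctrl.tcp_to_grasp)
for n in ["side","top","wrist"]:
    d=optics.read_camera(n); cv2.imwrite(f"pics/{n}0.png",d["image"]); print(n,d["fov_y"],d["cx"],d["cy"],d["R"],d["t"])
E
```

```text
pics
{'time_s': 0.0, 'joint_pos': array([ 1.05169752e+00,  3.81190896e-01,  1.29827558e+00, -8.92952655e-06,
        1.46360123e+00, -2.15300516e-01]), 'qvel': array([ 0.00086173, -0.00057328,  0.0001482 , -0.00013277,  0.00016273,
       -0.00173311]), 'effort': array([ 1.29403314e-03, -4.48472750e+01, -2.31279552e+01, -7.96737004e-05,
        4.77056281e-03,  1.73741870e-05]), 'tool_pos': array([0.16438279, 0.52454529, 0.23070952]), 'orientation': array([ 8.05960634e-01,  5.91968676e-01, -6.72165617e-04,  3.03576867e-04]), 'ft_force': array([ 0.30993334, -0.9272477 , -0.29852212]), 'moment': array([ 0.01069974,  0.03535761, -0.0189496 ]), 'finger_gap': 0.08529781953117345}
-0.0187
side 52.80932371054162 320.38020976940123 242.1063688210034 [[-0.96682049 -0.25534827  0.00744343]
 [-0.16202798  0.59043595 -0.7906531 ]
 [ 0.19749703 -0.76562566 -0.61221914]] [0.55948126 0.03135763 0.94993378]
top 42.543870631546 319.73873533994464 235.85165472797172 [[ 0.31376683 -0.94944673 -0.01006423]
 [-0.87088388 -0.28354851 -0.40144926]
 [ 0.37830099  0.13472624 -0.91582597]] [-0.05272096  0.53672474  1.36941076]
wrist 61.82158414114882 327.22483415032644 234.23397659837502 [[ 0.29863945  0.95436283 -0.00246485]
 [ 0.92032651 -0.28730325  0.26543543]
 [ 0.25261354 -0.08153796 -0.96412549]] [-0.54868132 -0.03529961  0.37942633]
```

View pics/top0.png

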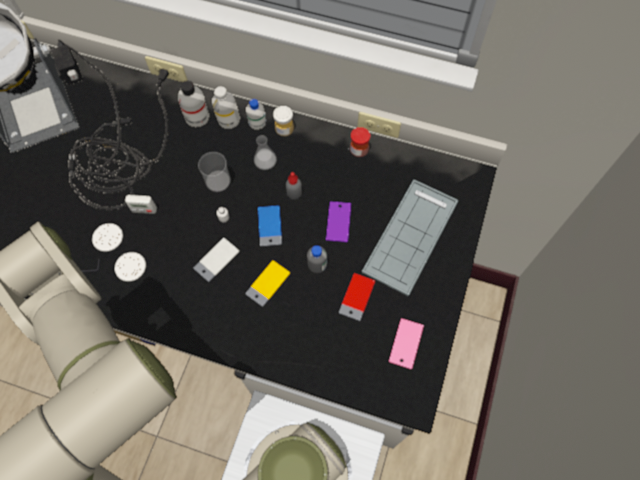

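View pics/side0.png

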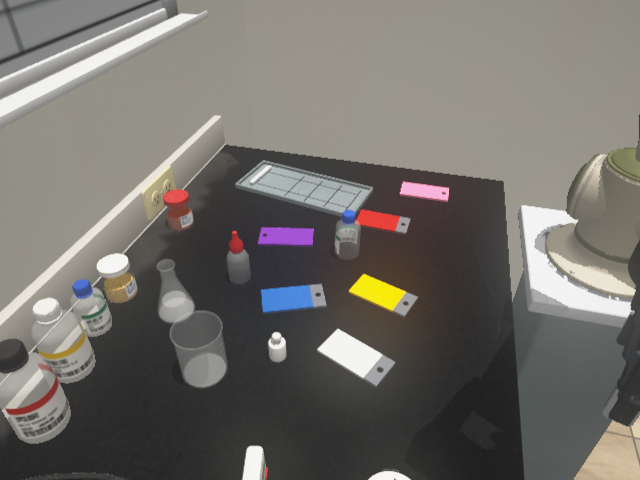

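View pics/wrist0.png

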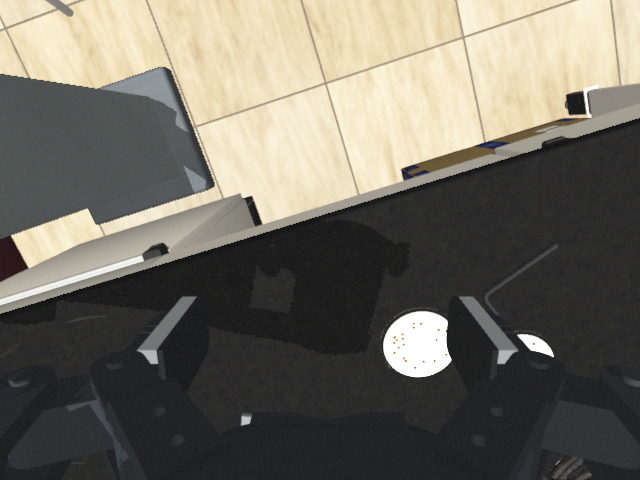

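The top picture shows white panel (216,260), yellow (268,283), red (357,297), blue (270,226). The tray is at (411,237), with the starter bar at its far end (431,198). Possible confusions are purple (339,222) vs yellow/blue, pink (406,343) vs red, and round white dishes (107,237), (130,266) vs white. Bystanders: blue cap (317,258), red cap (293,186), and the weight, probably the small thing at (222,214).

Run:
```python
import cv2
a=cv2.imread("pics/top0.png"); 
cv2.imwrite("pics/cropA.png",cv2.resize(a[195:315,190:310],None,fx=5,fy=5,interpolation=cv2.INTER_CUBIC))
cv2.imwrite("pics/cropB.png",cv2.resize(a[170:330,300:460],None,fx=3.75,fy=3.75,interpolation=cv2.INTER_CUBIC))
```

```text
(no output)
```

View pics/cropA.png

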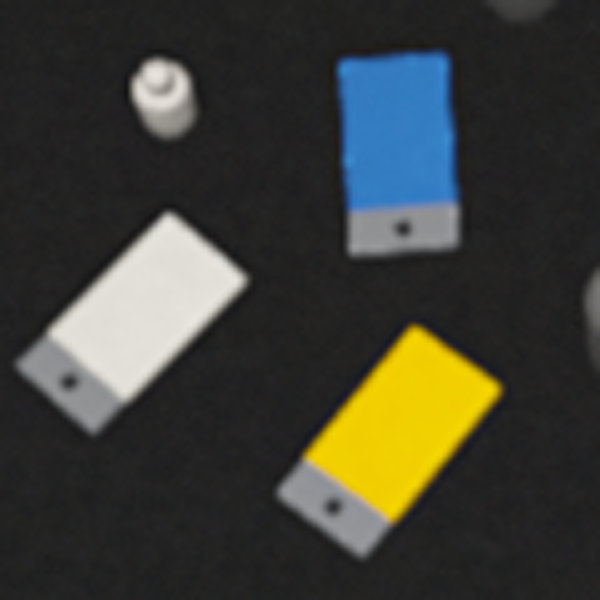

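View pics/cropB.png

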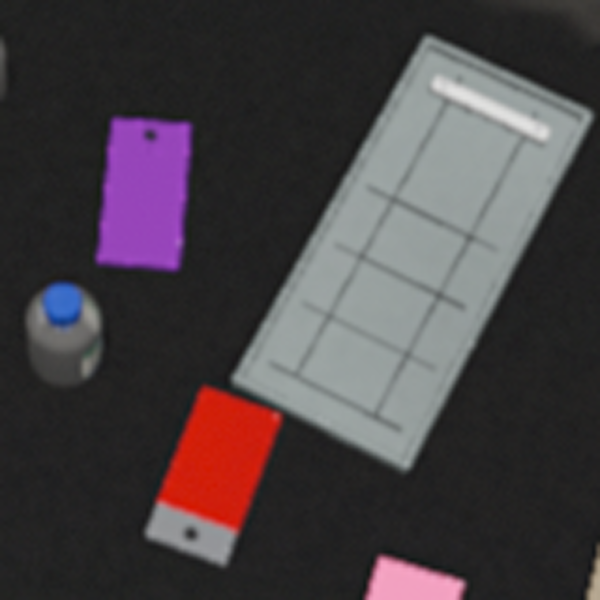

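```bash
cat > h.py <<'E'
import numpy as np, cv2
from scipy.spatial.transform import Rotation as Ro
from scipy.optimize import least_squares
def K(d):
    f=240/np.tan(np.radians(d["fov_y"])/2); return f
def proj(d,X):
    c=np.atleast_2d(X)@np.array(d["R"]).T+np.array(d["t"]); f=K(d)
    return np.c_[f*c[:,0]/c[:,2]+d["cx"], f*c[:,1]/c[:,2]+d["cy"]]
def back(d,uv,z):
    uv=np.atleast_2d(uv).astype(float); f=K(d); R=np.array(d["R"]); t=np.array(d["t"])
    r=np.c_[(uv[:,0]-d["cx"])/f,(uv[:,1]-d["cy"])/f,np.ones(len(uv))]@R
    o=-R.T@t; s=(z-o[2])/r[:,2]; return o+r*s[:,None]
def uncrop(p,s,off): return (np.array(p,float)+.5)/s-.5+np.array(off)
def fit(d,uv,L,W,z):
    # uv order: head a, head b, foot b, foot a (loop); returns x,y,yaw
    X=back(d,uv,z); c=X.mean(0); v=X[2:].mean(0)-X[:2].mean(0); yaw0=np.arctan2(v[1],v[0])
    w=X[1]-X[0]; s=np.sign(-np.sin(yaw0)*w[0]+np.cos(yaw0)*w[1])
    b=np.array([[-L/2,-s*W/2],[-L/2,s*W/2],[L/2,s*W/2],[L/2,-s*W/2]])
    def pts(p):
        C,S=np.cos(p[2]),np.sin(p[2]); return np.c_[p[0]+C*b[:,0]-S*b[:,1],p[1]+S*b[:,0]+C*b[:,1],np.full(4,z)]
    r=least_squares(lambda p:(proj(d,pts(p))-uv).ravel(),[c[0],c[1],yaw0]); 
    return r.x, np.sqrt((r.fun**2).mean())
def toolR(yaw,tilt=0.):
    """tool z down, jaws (tool x) across a panel whose +x points along yaw; tilt = nose(+x)-down slope"""
    Rp=Ro.from_euler('z',yaw)*Ro.from_euler('y',tilt)   # panel frame
    return Rp*Ro.from_matrix(np.array([[0,1,0],[1,0,0],[0,0,-1]],float))  # tool x=panel y, tool y=panel x
def plan(p0,R0,p1,R1,n):
    """n rows; each shift in current tool axes then turn"""
    d=(R0.inv()*R1).as_rotvec(); R=R0; out=[]
    for i in range(n):
        s=R.inv().apply((p1-p0)/n)/.05; out.append(np.r_[s,np.degrees(d/n)/5]); R=R*Ro.from_rotvec(d/n)
    return np.array(out)
E
cat > m.py <<'E'
from h import *
from workcell import ctrl, optics
d=optics.read_camera("top")
A=lambda p:uncrop(p,5,(190,195)); B=lambda p:uncrop(p,3.75,(300,170))
o={'white':A([(170,212),(248,280),(95,435),(17,363)]),'blue':A([(338,60),(448,53),(459,246),(348,255)]),
'yellow':A([(415,324),(502,388),(363,557),(277,493)]),'red':B([(205,386),(280,413),(226,565),(146,537)])}
for k,v in o.items(): print(k,fit(d,v,.11,.055,.006))
print('tray',fit(d,B([(427,36),(593,117),(408,471),(233,380)]),.3,.13,.012))
print('weight',back(d,A([165,120]),.01)); print('enz',back(d,B([62,302]),.092)); print('reag',back(d,[293,178],.1))
E
python3 m.py; python3 -c "
from scipy.spatial.transform import Rotation as R
print(R.from_quat([.806,.592,0,0]).as_matrix())"
```

```text
white (array([0.4273177 , 0.36411638, 2.74106943]), np.float64(0.35382378268126974))
blue (array([ 0.55867013,  0.26805888, -2.74173683]), np.float64(0.46325378338132606))
yellow (array([0.40831762, 0.21730455, 2.8178842 ]), np.float64(0.2926615604472736))
red (array([ 0.44367314, -0.0060006 ,  3.09726911]), np.float64(0.3534611073150934))
tray (array([ 0.6430841 , -0.09099536,  2.95092294]), np.float64(0.2450185514622917))
weight [[0.53666909 0.38988768 0.01      ]]
enz [[0.49624221 0.11657641 0.092     ]]
reag [[0.6622521  0.23352762 0.1       ]]
[[ 0.29914209  0.95420858  0.        ]
 [ 0.95420858 -0.29914209  0.        ]
 [ 0.          0.         -1.        ]]
```

```bash
cat > go.py <<'E'
import sys; from h import *; from workcell import ctrl
# usage: go.py x y z yaw tilt n
a=[float(v) for v in sys.argv[1:6]]; n=int(sys.argv[6])
s=ctrl.observe(); p0=np.array(s["tool_pos"]); R0=Ro.from_quat(s["orientation"])
np.set_printoptions(suppress=True,linewidth=150)
print(plan(p0,R0,np.array(a[:3]),toolR(a[3],a[4]),n).round(2)); print("t",s["time_s"],"q",np.round(s["joint_pos"],2))
E
python3 go.py .427 .364 .06 -.4 0 8
```

```text
[[-0.19  0.75  0.43 -0.    0.    0.14]
 [-0.18  0.75  0.43 -0.    0.    0.14]
 [-0.17  0.75  0.43 -0.    0.    0.14]
 [-0.16  0.75  0.43 -0.    0.    0.14]
 [-0.15  0.75  0.43 -0.    0.    0.14]
 [-0.14  0.76  0.43 -0.    0.    0.14]
 [-0.13  0.76  0.43 -0.    0.    0.14]
 [-0.12  0.76  0.43 -0.    0.    0.14]]
t 0.2 q [ 1.05  0.38  1.3   0.    1.46 -0.22]
```

```bash
python3 -m inch '[-0.19,0.75,0.43,0,0,0.14,0.55,-0.18,0.75,0.43,0,0,0.14,0.55,-0.17,0.75,0.43,0,0,0.14,0.55,-0.16,0.75,0.43,0,0,0.14,0.55]' 40; python3 -m inch '[-0.15,0.75,0.43,0,0,0.14,0.55,-0.14,0.76,0.43,0,0,0.14,0.55,-0.13,0.76,0.43,0,0,0.14,0.55,-0.12,0.76,0.43,0,0,0.14,0.55,0,0,0,0,0,0,0.55]'; python3 go.py .427 .364 .02 -.4 0 2
python3 - <<'E'
from workcell import optics
import cv2
d=optics.read_camera("wrist"); cv2.imwrite("pics/w1.png",d["image"])
E
```

```text
time_s: 0.6
tool_pos: [0.2967, 0.4432, 0.1445]
orientation: [0.82, 0.572, 0.0, -0.0]
ft_force: [1.4, 0.0, 1.1]
finger_gap: 0.0662
time_s: 1.1
tool_pos: [0.4296, 0.3612, 0.0566]
orientation: [0.835, 0.55, -0.002, 0.0]
ft_force: [-0.5, 0.1, 0.2]
finger_gap: 0.0664
[[ 0.02 -0.03  0.37 -0.01  0.02 -0.04]
 [ 0.02 -0.03  0.37 -0.01  0.02 -0.04]]
t 1.1 q [ 0.49  0.59  1.51 -0.    1.05 -0.68]
```

View pics/w1.png

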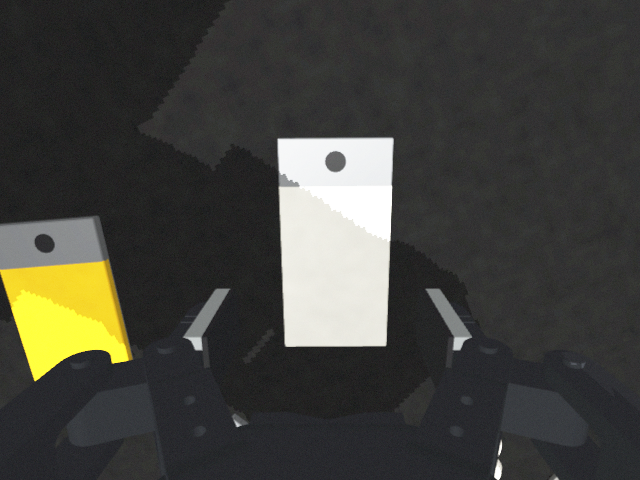

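The wrist view shows the white panel centred between the fingers, with its corners at foot (278,138), (393,139) and head (285,346), (387,346).

Run:
```python
from h import *
from workcell import optics
d=optics.read_camera("wrist")
print(fit(d,np.array([(285,346),(387,346),(393,139),(278,138)],float),.11,.055,.006))
```

```text
(array([0.42478908, 0.36801935, 2.74288953]), np.float64(0.6569024915360164))
```

```bash
python3 -m inch '[0.02,-0.03,0.37,0,0,0,0.55,0.02,-0.03,0.37,0,0,-0.04,0.55,0,0,0.2,0,0,0,0.55,0,0,0,0,0,0,0.55]'; python3 go.py .427 .364 0 -.4 0 1
```

```text
time_s: 1.6
tool_pos: [0.424, 0.3674, 0.0119]
orientation: [0.833, 0.554, -0.001, -0.0]
ft_force: [-0.3, 0.7, 0.4]
finger_gap: 0.0659
[[-0.04  0.08  0.24 -0.01  0.01  0.04]]
t 1.6 q [ 0.5   0.65  1.55  0.    0.95 -0.67]
```

```bash
python3 -m inch '[0,0,0.1,0,0,0,0.55,0,0,0.1,0,0,0,0.55]'; python3 -m inch '[0,0,0.06,0,0,0,0.55]';python3 -m inch '[0,0,0.04,0,0,0,0.55]'; python3 -m inch '[0,0,0.04,0,0,0,0.55]'; python3 -m inch '[0,0,0,0,0,0,0.55]'
```

```text
time_s: 1.8
tool_pos: [0.4254, 0.3674, 0.0029]
orientation: [0.833, 0.553, 0.001, 0.0]
ft_force: [0.2, 0.8, -0.3]
finger_gap: 0.0666
time_s: 1.9
tool_pos: [0.4252, 0.3671, -0.0007]
orientation: [0.833, 0.553, 0.0, 0.0]
ft_force: [-1.3, -0.1, -0.9]
finger_gap: 0.0663
time_s: 2.0
tool_pos: [0.4252, 0.367, -0.0028]
orientation: [0.833, 0.553, 0.0, 0.0]
ft_force: [0.3, 0.4, -0.2]
finger_gap: 0.0664
time_s: 2.1
tool_pos: [0.4253, 0.367, -0.0047]
orientation: [0.833, 0.553, 0.0, 0.0]
ft_force: [0.3, -0.2, -0.8]
finger_gap: 0.0662
time_s: 2.2
tool_pos: [0.4251, 0.367, -0.0048]
orientation: [0.833, 0.553, -0.0, -0.0]
ft_force: [-0.4, 0.2, 0.7]
finger_gap: 0.0659
```

```bash
python3 -m inch '[0,0,0.03,0,0,0,0.55,0,0,0,0,0,0,0.55]'; python3 -m inch '[0,0,0.03,0,0,0,0.55]'; python3 -m inch '[0,0,0.03,0,0,0,0.55]'
```

```text
time_s: 2.4
tool_pos: [0.4252, 0.367, -0.0062]
orientation: [0.833, 0.553, -0.0, -0.0]
ft_force: [0.4, -0.9, -0.4]
finger_gap: 0.0662
time_s: 2.5
tool_pos: [0.4253, 0.3671, -0.0067]
orientation: [0.833, 0.553, 0.0, 0.0]
ft_force: [-6.0, -3.9, 23.6]
finger_gap: 0.0661
time_s: 2.6
tool_pos: [0.4253, 0.3671, -0.0068]
orientation: [0.833, 0.553, 0.001, 0.0]
ft_force: [-9.8, -6.1, 39.5]
finger_gap: 0.0662
```

Contact comes at TCP z = -6.6 mm (66 mm gap), so I'll grasp at about -2.5 mm.

```bash
python3 -m inch '[0,0,-0.13,0,0,0,0.55,0,0,0,0,0,0,-0.2,0,0,0,0,0,0,-0.2,0,0,0,0,0,0,-0.2]' 40;python3 -m inch '[0,0,0,0,0,0,-0.2]'
```

```text
time_s: 3.0
tool_pos: [0.4256, 0.3673, -0.0015]
orientation: [0.833, 0.553, 0.001, 0.0]
ft_force: [-3.0, -2.2, 13.8]
finger_gap: 0.0531
time_s: 3.1
tool_pos: [0.4256, 0.3673, -0.0016]
orientation: [0.833, 0.553, 0.001, 0.0]
ft_force: [-3.1, -2.3, 13.7]
finger_gap: 0.0538
```

```bash
python3 -m inch '[0,0,-0.5,0,0,0,-0.2,0,0,-1,0,0,0,-0.2,0,0,-1,0,0,0,-0.2,0,0,-0.6,0,0,0,-0.2]' 50; python3 go.py .7213 -.1061 .13 -.1907 -.12 14
python3 - <<'E'
from workcell import optics
import cv2
d=optics.read_camera("wrist"); cv2.imwrite("pics/w2.png",d["image"])
E
```

```text
time_s: 3.5
tool_pos: [0.4257, 0.3674, 0.1555]
orientation: [0.833, 0.553, 0.002, 0.0]
ft_force: [-0.5, -0.1, -2.4]
finger_gap: 0.0527
[[-0.46  0.65  0.04 -0.1   0.01 -0.17]
 [-0.47  0.64  0.04 -0.1   0.01 -0.17]
 [-0.48  0.64  0.05 -0.1   0.01 -0.17]
 [-0.49  0.63  0.05 -0.1   0.01 -0.17]
 [-0.5   0.62  0.06 -0.1   0.01 -0.17]
 [-0.51  0.61  0.06 -0.1   0.01 -0.17]
 [-0.52  0.61  0.07 -0.1   0.01 -0.17]
 [-0.52  0.6   0.07 -0.1   0.01 -0.17]
 [-0.53  0.59  0.08 -0.1   0.01 -0.17]
 [-0.54  0.58  0.08 -0.1   0.01 -0.17]
 [-0.55  0.57  0.08 -0.1   0.01 -0.17]
 [-0.56  0.56  0.09 -0.1   0.01 -0.17]
 [-0.57  0.55  0.09 -0.1   0.01 -0.17]
 [-0.58  0.54  0.1  -0.1   0.01 -0.17]]
t 3.5 q [ 0.5   0.47  1.39  0.    1.28 -0.67]
```

View pics/w2.png

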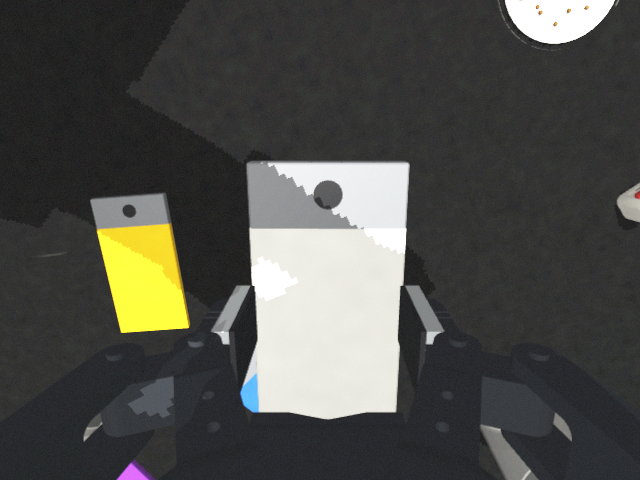

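White is held flat. Its bare end is at the edge (247,162)–(409,162). Next I'll get that edge in tool coordinates.

```bash
cat > held.py <<'E'
import sys; from h import *; from workcell import ctrl, optics
u=np.array([float(v) for v in sys.argv[1:5]]).reshape(2,2); zz=float(sys.argv[5]) if len(sys.argv)>5 else .0076
d=optics.read_camera("wrist"); s=ctrl.observe(); p=np.array(s["tool_pos"]); R=Ro.from_quat(s["orientation"])
# work in tool frame: camera pose in tool
Rc=np.array(d["R"])@R.as_matrix(); tc=np.array(d["R"])@p+np.array(d["t"])
X=back(dict(d,R=Rc,t=tc),u,-zz); print("foot corners in tool mm",(X*1000).round(1),"width",np.linalg.norm(X[1]-X[0])*1000)
E
python3 held.py 247 162 409 162
```

```text
foot corners in tool mm [[-27.4 -54.   -7.6]
 [ 27.9 -54.   -7.6]] width 55.31321063172491
```

```bash
python3 -m inch '[-0.46,0.65,0.04,-0.1,0,-0.17,-0.2,-0.47,0.64,0.04,-0.1,0,-0.17,-0.2,-0.48,0.64,0.05,-0.1,0,-0.17,-0.2,-0.49,0.63,0.05,-0.1,0,-0.17,-0.2,-0.5,0.62,0.06,-0.1,0,-0.17,-0.2]'
python3 -m inch '[-0.51,0.61,0.06,-0.1,0,-0.17,-0.2,-0.52,0.61,0.07,-0.1,0,-0.17,-0.2,-0.52,0.6,0.07,-0.1,0,-0.17,-0.2,-0.53,0.59,0.08,-0.1,0,-0.17,-0.2]'
python3 -m inch '[-0.54,0.58,0.08,-0.1,0,-0.17,-0.2,-0.55,0.57,0.08,-0.1,0,-0.17,-0.2,-0.56,0.56,0.09,-0.1,0,-0.17,-0.2,-0.57,0.55,0.09,-0.1,0,-0.17,-0.2,-0.58,0.54,0.1,-0.1,0.1,-0.17,-0.2]'
python3 -m inch '[0,0,0,0,0,0,-0.2]'
python3 go.py .7213 -.1061 .05 -.1907 -.12 3
python3 - <<'E'
from workcell import optics
import cv2
d=optics.read_camera("wrist"); cv2.imwrite("pics/w3.png",d["image"])
d=optics.read_camera("top"); cv2.imwrite("pics/t3.png",d["image"])
E
```

```text
time_s: 4.1
tool_pos: [0.5306, 0.1961, 0.1412]
orientation: [0.811, 0.584, 0.011, 0.018]
ft_force: [0.7, 0.4, -0.4]
finger_gap: 0.0526
time_s: 4.5
tool_pos: [0.6153, 0.0609, 0.1342]
orientation: [0.793, 0.607, 0.021, 0.032]
ft_force: [-0.6, 1.7, -0.7]
finger_gap: 0.0523
time_s: 5.0
tool_pos: [0.7204, -0.108, 0.1262]
orientation: [0.769, 0.636, 0.036, 0.047]
ft_force: [1.5, 0.2, -1.7]
finger_gap: 0.0526
time_s: 5.1
tool_pos: [0.7208, -0.1116, 0.1252]
orientation: [0.771, 0.634, 0.036, 0.047]
ft_force: [-0.8, 0.3, -1.2]
finger_gap: 0.0529
[[ 0.04 -0.06  0.5  -0.    0.02 -0.01]
 [ 0.04 -0.06  0.5  -0.    0.02 -0.01]
 [ 0.04 -0.06  0.5  -0.    0.02 -0.01]]
t 5.1 q [-0.32  0.72  0.99  0.01  1.31 -1.7 ]
```

View pics/w3.png

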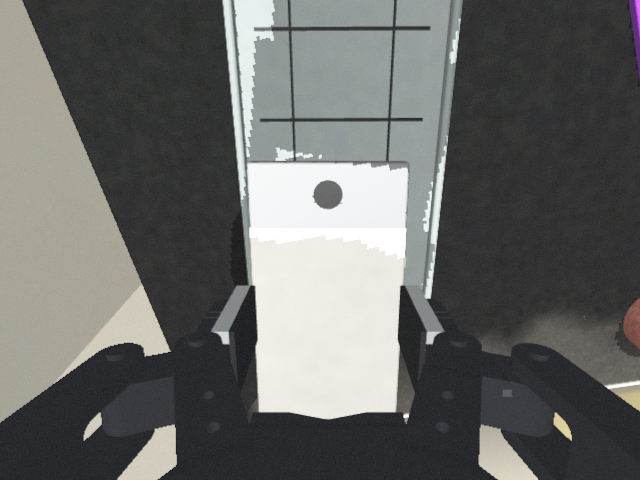

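The white panel is over the tray. Crossings of the long lines with two cross lines show at (295,119), (388,119), (291,28), (395,28), so I can refine the tray pose.

Run:
```python
from h import *
from workcell import optics
d=optics.read_camera("wrist")
X=back(d,[(294.5,119),(388,119),(291,28),(395,28)],.004)
T=np.array([.6431,-.0910]);y=2.951
R=np.array([[np.cos(y),np.sin(y)],[-np.sin(y),np.cos(y)]])
print(((X[:,:2]-T)@R.T*1000).round(1))
```

```text
[[-22.4  22.8]
 [-22.3 -34.9]
 [ 27.9  23.3]
 [ 27.8 -36.1]]
```

Run:
```python
import cv2
a=cv2.imread("pics/t3.png"); cv2.imwrite("pics/t3c.png",cv2.resize(a[170:330,320:480],None,fx=3.75,fy=3.75))
```

```text
(no output)
```

View pics/t3c.png

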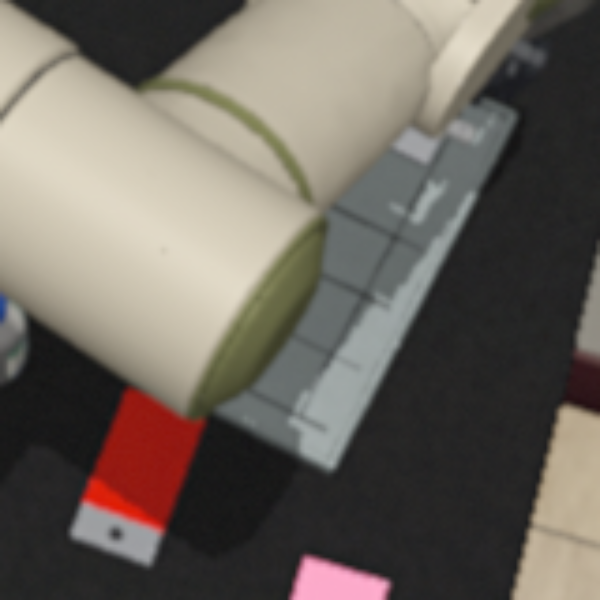

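The pose may have shifted between that picture and the calibration reading, so I'll take a synchronised one.

Run:
```python
from workcell import optics, ctrl
import cv2,pickle
d=optics.read_camera("wrist"); cv2.imwrite("pics/w4.png",cv2.resize(d["image"][0:200,200:460],None,fx=3,fy=3,interpolation=cv2.INTER_CUBIC)); pickle.dump(d,open("w4.pkl","wb"))
print(ctrl.observe()["tool_pos"])
```

```text
[ 0.71961324 -0.10576364  0.12753179]
```

View pics/w4.png

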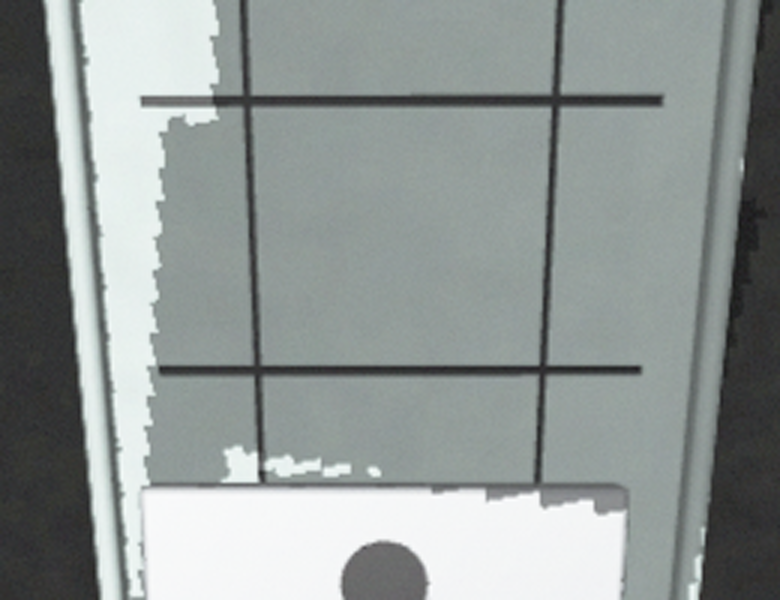

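Settled view: crossings at crop (257,370), (543,370), (247,101), (556,100).

```bash
python3 - <<'E'
from h import *
import pickle
d=pickle.load(open("w4.pkl","rb"))
X=back(d,uncrop([(257,370),(543,370),(247,101),(556,100)],3,(200,0)),.004)
T=np.array([.6431,-.0910]);y=2.951
R=np.array([[np.cos(y),np.sin(y)],[-np.sin(y),np.cos(y)]])
print(((X[:,:2]-T)@R.T*1000).round(1))
E
python3 go.py .7213 -.1061 .05 -.1907 -.12 3
```

```text
[[-24.7  27.7]
 [-24.6 -31.5]
 [ 25.3  27.7]
 [ 25.6 -31.5]]
[[ 0.   -0.05  0.51 -0.    0.01  0.01]
 [ 0.   -0.05  0.51 -0.    0.01  0.01]
 [ 0.   -0.05  0.51 -0.    0.01  0.01]]
t 5.3 q [-0.31  0.72  0.99  0.01  1.31 -1.7 ]
```

```bash
python3 -m inch '[0.01,-0.05,0.6,0,0,0,-0.2,0.01,-0.05,0.6,0,0,0,-0.2,0.01,-0.05,0.6,0,0,0,-0.2,0,0,0,0,0,0,-0.2,0,0,0,0,0,0,-0.2]'; python3 go.py .7203 -.1044 .0115 -.1907 -.12 2
```

```text
time_s: 5.8
tool_pos: [0.7239, -0.1054, 0.0392]
orientation: [0.769, 0.636, 0.037, 0.048]
ft_force: [0.2, -0.5, -0.7]
finger_gap: 0.0526
[[ 0.   -0.07  0.27  0.01  0.02  0.01]
 [ 0.   -0.07  0.27  0.01  0.02  0.01]]
t 5.8 q [-0.31  0.81  1.08  0.01  1.14 -1.7 ]
```

```bash
python3 -m inch '[0,-0.07,0.27,0.01,0.02,0.01,-0.2,0,-0.07,0.27,0.01,0.02,0.01,-0.2,0,0,0,0,0,0,-0.2,0,0,0,0,0,0,-0.2]'; python3 go.py .7203 -.1044 .0115 -.1907 -.12 1;  python3 - <<'E'
from workcell import optics
import cv2
d=optics.read_camera("wrist"); cv2.imwrite("pics/w5.png",d["image"])
E
```

```text
time_s: 6.2
tool_pos: [0.7199, -0.1057, 0.0106]
orientation: [0.77, 0.635, 0.038, 0.046]
ft_force: [0.5, -0.2, -1.2]
finger_gap: 0.0528
[[ 0.03  0.   -0.02 -0.01  0.   -0.01]]
t 6.2 q [-0.31  0.84  1.11  0.02  1.08 -1.7 ]
```

View pics/w5.png

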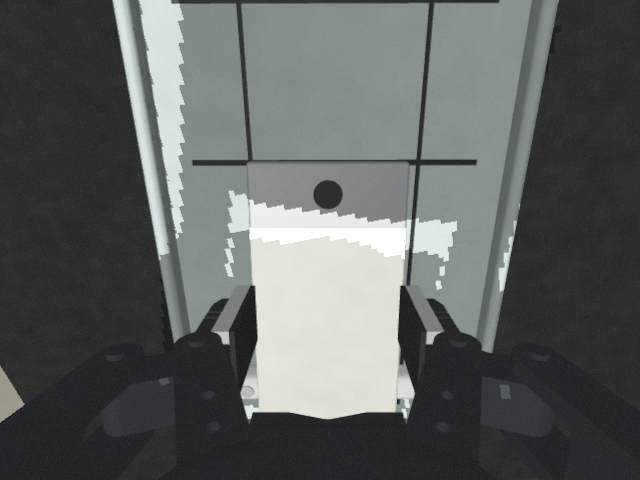

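The white bare end lies on cross line 1 (row 162) and sits centred in the lane. I'll lower 1 mm and release.

```bash
python3 -m inch '[0.03,0,0.025,0,0,0,-0.2,0,0,0,0,0,0,-0.2,0,0,0,0,0,0,0.55,0,0,0,0,0,0,0.55,0,0,0,0,0,0,0.55]'; python3 -m inch '[0,0,-0.4,0,0,0,0.55,0,0,-1,0,0,0,0.55,0,0,-1,0,0,0,0.55,0,0,-0.4,0,0,0,0.55]'
python3 - <<'E'
from workcell import optics
import cv2
d=optics.read_camera("wrist"); cv2.imwrite("pics/w6.png",d["image"])
E
python3 go.py .408 .2175 .06 -.324 0 12
```

```text
time_s: 6.75
tool_pos: [0.7207, -0.1043, 0.0097]
orientation: [0.77, 0.635, 0.038, 0.046]
ft_force: [-0.7, -0.4, 0.1]
finger_gap: 0.0659
time_s: 7.15
tool_pos: [0.7054, -0.1013, 0.1547]
orientation: [0.77, 0.635, 0.04, 0.05]
ft_force: [-0.1, -1.1, -0.3]
finger_gap: 0.0662
[[ 0.43 -0.6   0.08  0.12 -0.01  0.13]
 [ 0.42 -0.61  0.09  0.12 -0.01  0.13]
 [ 0.41 -0.61  0.1   0.12 -0.01  0.13]
 [ 0.41 -0.61  0.1   0.12 -0.01  0.13]
 [ 0.4  -0.62  0.11  0.12 -0.01  0.13]
 [ 0.39 -0.62  0.11  0.12 -0.01  0.13]
 [ 0.39 -0.62  0.12  0.12 -0.01  0.13]
 [ 0.38 -0.63  0.13  0.12 -0.01  0.13]
 [ 0.37 -0.63  0.13  0.12 -0.01  0.13]
 [ 0.37 -0.63  0.14  0.12 -0.01  0.13]
 [ 0.36 -0.64  0.15  0.12 -0.01  0.13]
 [ 0.35 -0.64  0.15  0.12 -0.01  0.13]]
t 7.2 q [-0.31  0.67  1.01  0.01  1.33 -1.7 ]
```

View pics/w6.png

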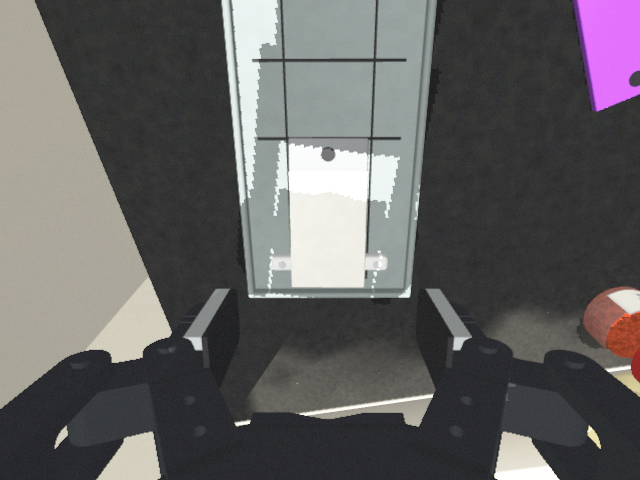

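White rests on line 1 (138) and on the bar (262). The path to yellow crosses above the bottle, so I'll stay at z 0.15 until past it.

```bash
python3 -m inch '[0.43,-0.6,-0.07,0.12,0,0.13,0.55,0.42,-0.61,-0.06,0.12,0,0.13,0.55,0.41,-0.61,-0.05,0.12,0,0.13,0.55,0.41,-0.61,-0.05,0.12,0,0.13,0.55,0.4,-0.62,-0.04,0.12,0,0.13,0.55]'; python3 -m inch '[0.39,-0.62,-0.04,0.12,0,0.13,0.55,0.39,-0.62,-0.03,0.12,0,0.13,0.55,0.38,-0.63,-0.03,0.12,0,0.13,0.55,0.37,-0.63,-0.02,0.12,0,0.13,0.55]'; python3 -m inch '[0.37,-0.63,-0.02,0.12,0,0.13,0.55,0.36,-0.64,-0.01,0.12,0,0.13,0.55,0.35,-0.64,0,0.12,0,0.13,0.55,0,0,0,0,0,0,0.55,0,0,0,0,0,0,0.55]'
python3 go.py .4075 .2185 .05 -.324 0 3;python3 - <<'E'
from workcell import optics
import cv2
d=optics.read_camera("wrist"); cv2.imwrite("pics/w7.png",d["image"])
E
```

```text
time_s: 7.7
tool_pos: [0.5753, 0.0335, 0.1469]
orientation: [0.789, 0.614, 0.022, 0.025]
ft_force: [0.5, 0.3, -0.4]
finger_gap: 0.0661
time_s: 8.1
tool_pos: [0.4745, 0.14, 0.1471]
orientation: [0.803, 0.596, 0.01, 0.008]
ft_force: [0.8, 0.1, -0.4]
finger_gap: 0.0663
time_s: 8.6
tool_pos: [0.4006, 0.2195, 0.1478]
orientation: [0.812, 0.583, 0.001, -0.005]
ft_force: [0.4, 0.1, -0.4]
finger_gap: 0.066
[[ 0.    0.05  0.65 -0.02 -0.03 -0.01]
 [ 0.    0.05  0.65 -0.02 -0.03 -0.01]
 [ 0.01  0.05  0.65 -0.02 -0.03 -0.01]]
t 8.6 q [ 0.24  0.31  1.68  0.01  1.15 -1.01]
```

View pics/w7.png

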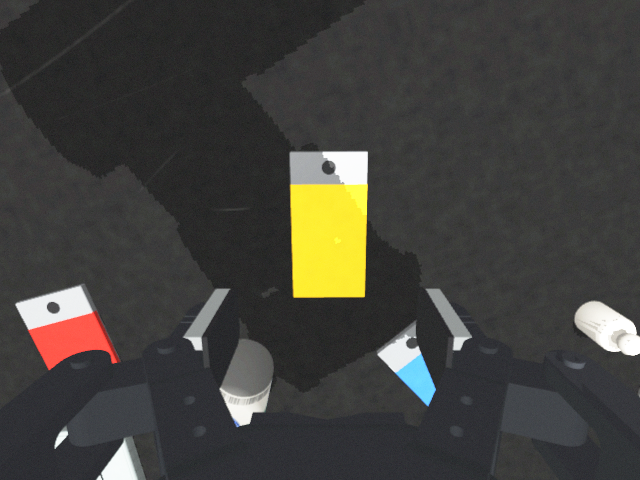

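Yellow is centred between the fingers, at (330,225).

```bash
python3 -m inch '[0,0.05,0.75,-0.02,-0.03,-0.01,0.55,0,0.05,0.75,-0.02,-0.03,-0.01,0.55,0,0.05,0.75,-0.02,-0.03,-0.01,0.55,0,0,0,0,0,0,0.55,0,0,0,0,0,0,0.55]'
python3 go.py .4075 .2185 -.0025 -.324 0 1
```

```text
time_s: 9.15
tool_pos: [0.4082, 0.2171, 0.0357]
orientation: [0.812, 0.583, -0.001, -0.001]
ft_force: [1.3, 0.5, 0.8]
finger_gap: 0.066
[[ 0.02 -0.02  0.76 -0.02  0.01 -0.02]]
t 9.15 q [ 0.23  0.49  1.81  0.    0.85 -1.01]
```

```bash
python3 -m inch '[0.02,-0.02,0.38,0,0,0,0.55,0,0,0.38,0,0,0,0.55,0,0,0,0,0,0,0.55]';python3 go.py .4075 .2185 -.0025 -.324 0 1;  python3 -m inch '[0,0,0,0,0,0,-0.2,0,0,0,0,0,0,-0.2,0,0,0,0,0,0,-0.2,0,0,0,0,0,0,-0.2]' 50
```

```text
time_s: 9.45
tool_pos: [0.4072, 0.2186, -0.0022]
orientation: [0.812, 0.583, -0.001, -0.0]
ft_force: [0.8, -0.1, -0.2]
finger_gap: 0.0662
[[-0.    0.01  0.01 -0.02  0.   -0.01]]
t 9.45 q [ 0.24  0.56  1.84  0.    0.74 -1.01]
time_s: 9.85
tool_pos: [0.4078, 0.2189, -0.0006]
orientation: [0.812, 0.584, 0.001, 0.0]
ft_force: [-1.5, -1.7, 5.5]
finger_gap: 0.0529
```

```bash
python3 -m inch '[0,0,-0.5,0,0,0,-0.2,0,0,-1,0,0,0,-0.2,0,0,-1,0,0,0,-0.2,0,0,-0.6,0,0,0,-0.2,0,0,0,0,0,0,-0.2]'; python3 go.py .6721 -.0951 .14 -.1907 -.12 12
python3 - <<'E'
from workcell import optics
import cv2
d=optics.read_camera("wrist"); cv2.imwrite("pics/w8.png",d["image"])
E
```

```text
time_s: 10.35
tool_pos: [0.4089, 0.2193, 0.1579]
orientation: [0.812, 0.584, 0.004, 0.002]
ft_force: [0.2, -0.1, -1.5]
finger_gap: 0.0524
[[-0.36  0.58  0.03 -0.11  0.   -0.13]
 [-0.36  0.58  0.04 -0.11  0.   -0.13]
 [-0.37  0.57  0.04 -0.11  0.   -0.13]
 [-0.38  0.57  0.05 -0.11  0.   -0.13]
 [-0.38  0.56  0.05 -0.11  0.   -0.13]
 [-0.39  0.56  0.06 -0.11  0.   -0.13]
 [-0.4   0.55  0.06 -0.11  0.   -0.13]
 [-0.4   0.55  0.07 -0.11  0.   -0.13]
 [-0.41  0.54  0.07 -0.11  0.   -0.13]
 [-0.41  0.54  0.08 -0.11  0.   -0.13]
 [-0.42  0.53  0.08 -0.11  0.   -0.13]
 [-0.43  0.53  0.09 -0.11  0.   -0.13]]
t 10.35 q [ 0.24  0.3   1.65  0.    1.18 -1.01]
```

View pics/w8.png

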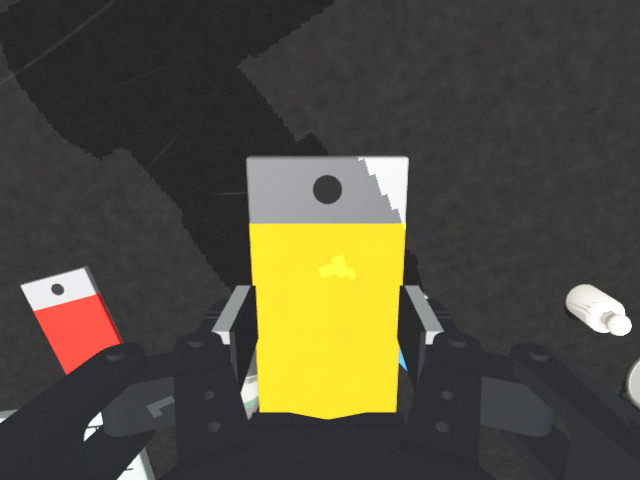

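Yellow is held; its foot edge is at row 157, about 56 mm ahead of the tool.

```bash
python3 -m inch '[-0.36,0.58,0.03,-0.11,0,-0.13,-0.2,-0.36,0.58,0.04,-0.11,0,-0.13,-0.2,-0.37,0.57,0.04,-0.11,0,-0.13,-0.2,-0.38,0.57,0.05,-0.11,0,-0.13,-0.2,-0.38,0.56,0.05,-0.11,0,-0.13,-0.2]'; python3 -m inch '[-0.39,0.56,0.06,-0.11,0,-0.13,-0.2,-0.4,0.55,0.06,-0.11,0,-0.13,-0.2,-0.4,0.55,0.07,-0.11,0,-0.13,-0.2,-0.41,0.54,0.07,-0.11,0,-0.13,-0.2]'; python3 -m inch '[-0.41,0.54,0.08,-0.11,0,-0.13,-0.2,-0.42,0.53,0.08,-0.11,0,-0.13,-0.2,-0.43,0.53,0.09,-0.11,0,-0.13,-0.2,0,0,0,0,0,0,-0.2,0,0,0,0,0,0,-0.2]'; python3 go.py .6731 -.0953 .03 -.1907 -.12 3
```

```text
time_s: 10.9
tool_pos: [0.5164, 0.0867, 0.1436]
orientation: [0.795, 0.606, 0.013, 0.018]
ft_force: [0.3, 0.9, -1.1]
finger_gap: 0.0526
time_s: 11.3
tool_pos: [0.6037, -0.0181, 0.1372]
orientation: [0.78, 0.624, 0.024, 0.034]
ft_force: [-0.3, 0.3, -0.7]
finger_gap: 0.0525
time_s: 11.8
tool_pos: [0.6688, -0.0958, 0.1323]
orientation: [0.77, 0.636, 0.032, 0.045]
ft_force: [-1.1, -0.3, -0.7]
finger_gap: 0.0522
[[ 0.01 -0.05  0.68 -0.04  0.03  0.01]
 [ 0.01 -0.05  0.68 -0.04  0.03  0.01]
 [ 0.01 -0.05  0.68 -0.04  0.03  0.01]]
t 11.8 q [-0.32  0.63  1.16  0.01  1.24 -1.7 ]
```

```bash
python3 -m inch '[0.01,-0.05,0.68,-0.04,0.03,0.01,-0.2,0.01,-0.05,0.68,-0.04,0.03,0.01,-0.2,0.01,-0.05,0.68,-0.04,0.03,0.01,-0.2,0,0,0,0,0,0,-0.2,0,0,0,0,0,0,-0.2]'; python3 go.py .6731 -.0953 .0125 -.1907 -.12 1
```

```text
time_s: 12.3
tool_pos: [0.6738, -0.0947, 0.0323]
orientation: [0.769, 0.636, 0.039, 0.047]
ft_force: [-0.1, 0.1, -0.4]
finger_gap: 0.0527
[[-0.01 -0.06  0.39  0.04 -0.    0.01]]
t 12.3 q [-0.32  0.74  1.26  0.02  1.02 -1.71]
```

```bash
python3 -m inch '[0,-0.03,0.2,0.02,0,0,-0.2,0,-0.03,0.19,0.02,0,0,-0.2,0,0,0,0,0,0,-0.2,0,0,0,0,0,0,-0.2]'; python3 go.py .6731 -.0953 .0105 -.1907 -.12 1;python3 - <<'E'
from workcell import optics
import cv2
d=optics.read_camera("wrist"); cv2.imwrite("pics/w9.png",d["image"])
E
```

```text
time_s: 12.7
tool_pos: [0.6735, -0.0954, 0.012]
orientation: [0.77, 0.636, 0.038, 0.046]
ft_force: [-1.1, -0.2, -1.0]
finger_gap: 0.0527
[[ 0.   -0.01  0.03  0.   -0.    0.01]]
t 12.7 q [-0.32  0.76  1.27  0.02  0.98 -1.71]
```

View pics/w9.png

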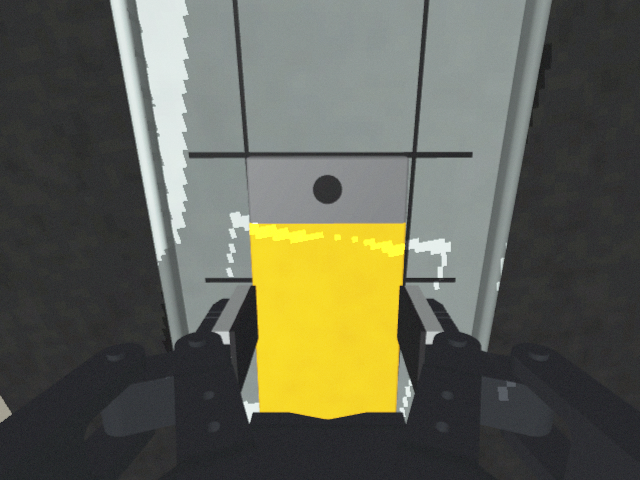

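Yellow's foot is on line 2 (row 155) and centred in the lane. I'll lower about 1.5 mm and release.

```bash
python3 -m inch '[0.01,0,0.03,0,0,0,-0.2,0,0,0,0,0,0,-0.2,0,0,0,0,0,0,0.55,0,0,0,0,0,0,0.55,0,0,0,0,0,0,0.55]'; python3 -m inch '[0,0,-0.4,0,0,0,0.55,0,0,-1,0,0,0,0.55,0,0,-1,0,0,0,0.55,0,0,-0.4,0,0,0,0.55]'
python3 - <<'E'
from workcell import optics
import cv2
d=optics.read_camera("wrist"); cv2.imwrite("pics/w10.png",d["image"])
E
python3 go.py .4432 -.0045 .15 -.044 0 8
```

```text
time_s: 13.25
tool_pos: [0.6738, -0.095, 0.0106]
orientation: [0.77, 0.636, 0.038, 0.046]
ft_force: [-0.7, -0.1, 0.9]
finger_gap: 0.0666
time_s: 13.65
tool_pos: [0.6583, -0.092, 0.1549]
orientation: [0.769, 0.636, 0.04, 0.05]
ft_force: [0.7, 0.1, -0.0]
finger_gap: 0.066
[[ 0.11 -0.57 -0.06  0.19  0.02 -0.21]
 [ 0.12 -0.57 -0.05  0.19  0.02 -0.21]
 [ 0.13 -0.56 -0.04  0.19  0.02 -0.21]
 [ 0.14 -0.56 -0.03  0.19  0.02 -0.21]
 [ 0.15 -0.56 -0.02  0.19  0.02 -0.21]
 [ 0.16 -0.56 -0.01  0.19  0.02 -0.21]
 [ 0.18 -0.55 -0.    0.19  0.02 -0.21]
 [ 0.19 -0.55  0.01  0.19  0.02 -0.21]]
t 13.7 q [-0.32  0.58  1.18  0.02  1.25 -1.71]
```

View pics/w10.png

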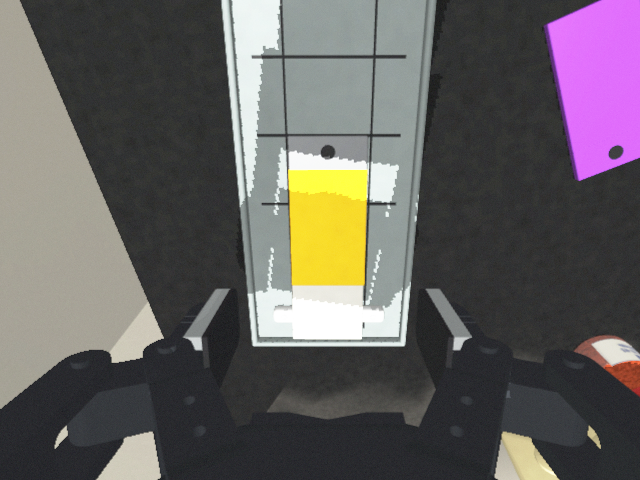

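Yellow is in place on line 2 and overlaps white. Red is next.

```bash
python3 -m inch '[0.11,-0.57,-0.06,0.19,0.02,-0.21,0.55,0.12,-0.57,-0.05,0.19,0.02,-0.21,0.55,0.13,-0.56,-0.04,0.19,0.02,-0.21,0.55,0.14,-0.56,-0.03,0.19,0.02,-0.21,0.55,0.15,-0.56,-0.02,0.19,0.02,-0.21,0.55]';python3 -m inch '[0.16,-0.56,-0.01,0.19,0.02,-0.21,0.55,0.18,-0.55,0,0.19,0.02,-0.21,0.55,0.19,-0.55,0.01,0.19,0.02,-0.21,0.55,0,0,0,0,0,0,0.55,0,0,0,0,0,0,0.55]'
python3 go.py .4432 -.0045 .04 -.044 0 3
python3 - <<'E'
from workcell import optics
import cv2
d=optics.read_camera("wrist"); cv2.imwrite("pics/w11.png",d["image"])
E
```

```text
time_s: 14.2
tool_pos: [0.5211, -0.0376, 0.1466]
orientation: [0.741, 0.672, 0.013, 0.013]
ft_force: [-0.4, 0.8, -0.7]
finger_gap: 0.0666
time_s: 14.7
tool_pos: [0.442, -0.005, 0.1455]
orientation: [0.722, 0.692, -0.002, -0.006]
ft_force: [-0.1, 0.2, -1.1]
finger_gap: 0.0661
[[-0.    0.02  0.7  -0.04 -0.02  0.  ]
 [ 0.    0.01  0.7  -0.04 -0.02  0.  ]
 [ 0.    0.01  0.7  -0.04 -0.02  0.  ]]
t 14.7 q [-0.28  0.29  1.71  0.    1.15 -1.81]
```

View pics/w11.png

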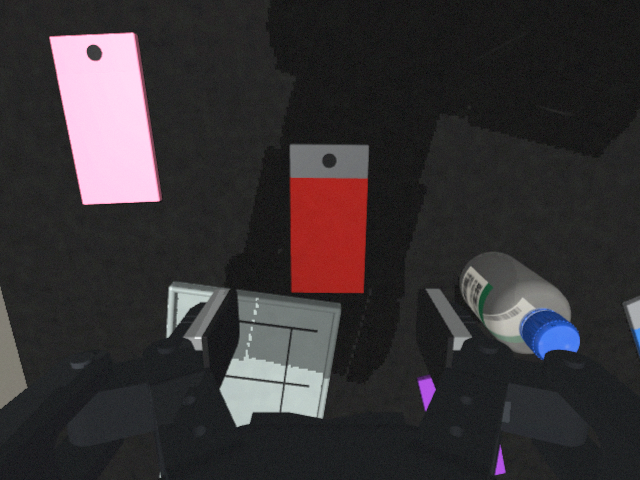

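Red (hole at 329,160) is centred, not the pink one at (105,118). Fingers clear the tray corner by about 45 mm.

```bash
python3 -m inch '[0,0.01,0.72,-0.04,-0.02,0,0.55,0,0.01,0.72,-0.04,-0.02,0,0.55,0,0.01,0.72,-0.04,-0.02,0,0.55,0,0,0,0,0,0,0.55,0,0,0,0,0,0,0.55]'
python3 go.py .4432 -.0045 -.0015 -.044 0 1
```

```text
time_s: 15.25
tool_pos: [0.4431, -0.0049, 0.0377]
orientation: [0.722, 0.692, -0.0, -0.001]
ft_force: [0.6, 0.3, 1.0]
finger_gap: 0.0662
[[ 0.01  0.    0.78 -0.02 -0.01  0.01]]
t 15.25 q [-0.28  0.47  1.86  0.    0.82 -1.81]
```

```bash
python3 -m inch '[0,0,0.39,0,0,0,0.55,0,0,0.39,0,0,0,0.55,0,0,0,0,0,0,0.55]';  python3 -m inch '[0,0,0,0,0,0,-0.2,0,0,0,0,0,0,-0.2,0,0,0,0,0,0,-0.2,0,0,0,0,0,0,-0.2]' 50
```

```text
time_s: 15.55
tool_pos: [0.4428, -0.0047, -0.0014]
orientation: [0.722, 0.692, -0.0, -0.001]
ft_force: [0.7, -0.0, 0.1]
finger_gap: 0.0663
time_s: 15.95
tool_pos: [0.4433, -0.0048, 0.0003]
orientation: [0.722, 0.692, 0.0, 0.001]
ft_force: [-1.9, -0.8, 6.2]
finger_gap: 0.052
```

```bash
python3 -m inch '[0,0,-0.5,0,0,0,-0.2,0,0,-1,0,0,0,-0.2,0,0,-1,0,0,0,-0.2,0,0,-0.4,0,0,0,-0.2,0,0,0,0,0,0,-0.2]'; python3 go.py .6230 -.0856 .13 -.1907 -.12 7
python3 - <<'E'
from workcell import optics
import cv2
d=optics.read_camera("wrist"); cv2.imwrite("pics/w12.png",d["image"])
E
```

```text
time_s: 16.45
tool_pos: [0.444, -0.0049, 0.1476]
orientation: [0.722, 0.692, 0.002, 0.003]
ft_force: [-0.1, 0.2, -1.4]
finger_gap: 0.0522
[[-0.21  0.52  0.05 -0.18 -0.01  0.24]
 [-0.2   0.52  0.06 -0.18 -0.01  0.24]
 [-0.19  0.53  0.07 -0.18 -0.01  0.24]
 [-0.17  0.53  0.08 -0.18 -0.01  0.24]
 [-0.16  0.53  0.09 -0.18 -0.01  0.24]
 [-0.15  0.53  0.1  -0.18 -0.01  0.24]
 [-0.14  0.53  0.11 -0.18 -0.01  0.24]]
t 16.45 q [-0.28  0.28  1.72  0.    1.13 -1.81]
```

View pics/w12.png

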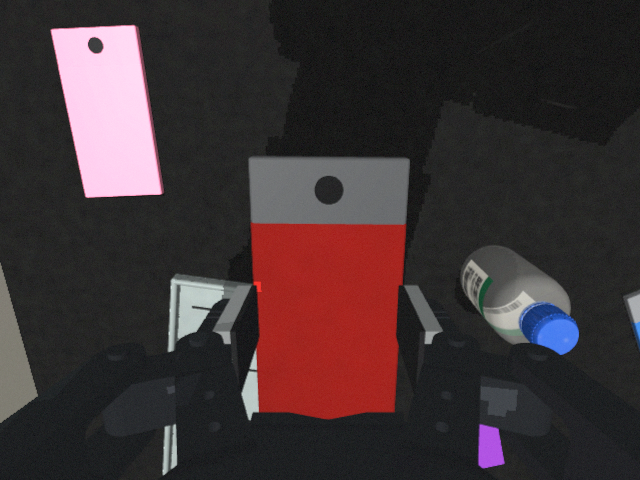

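Red is held, with its foot at row 157 as yellow's was.

```bash
python3 -m inch '[-0.21,0.52,0.05,-0.18,-0.01,0.24,-0.2,-0.2,0.52,0.06,-0.18,-0.01,0.24,-0.2,-0.19,0.53,0.07,-0.18,-0.01,0.24,-0.2,-0.17,0.53,0.08,-0.18,-0.01,0.24,-0.2]'; python3 -m inch '[-0.16,0.53,0.09,-0.18,-0.01,0.24,-0.2,-0.15,0.53,0.1,-0.18,-0.01,0.24,-0.2,-0.14,0.53,0.11,-0.18,-0.01,0.24,-0.2,0,0,0,0,0,0,-0.2,0,0,0,0,0,0,-0.2]'; python3 go.py .6240 -.0858 .03 -.1907 -.12 3
```

```text
time_s: 16.9
tool_pos: [0.545, -0.0512, 0.1313]
orientation: [0.751, 0.66, 0.02, 0.022]
ft_force: [-0.6, 0.1, -0.3]
finger_gap: 0.0521
time_s: 17.4
tool_pos: [0.6201, -0.0847, 0.1223]
orientation: [0.77, 0.636, 0.035, 0.039]
ft_force: [-0.4, -1.3, -0.8]
finger_gap: 0.0524
[[-0.   -0.04  0.61 -0.06 -0.01  0.  ]
 [-0.   -0.04  0.61 -0.06 -0.01  0.  ]
 [-0.   -0.04  0.61 -0.06 -0.01  0.  ]]
t 17.4 q [-0.33  0.56  1.33  0.02  1.15 -1.72]
```

```bash
python3 -m inch '[0,-0.04,0.61,-0.06,-0.01,0,-0.2,0,-0.04,0.61,-0.06,-0.01,0,-0.2,0,-0.04,0.61,-0.06,-0.01,0,-0.2,0,0,0,0,0,0,-0.2,0,0,0,0,0,0,-0.2]'; python3 go.py .6240 -.0858 .013 -.1907 -.12 1
```

```text
time_s: 17.9
tool_pos: [0.6249, -0.0853, 0.0328]
orientation: [0.769, 0.636, 0.039, 0.047]
ft_force: [0.7, -0.2, -1.4]
finger_gap: 0.0525
[[-0.01 -0.06  0.39  0.04 -0.    0.01]]
t 17.9 q [-0.33  0.67  1.42  0.02  0.93 -1.72]
```

```bash
python3 -m inch '[0,-0.03,0.2,0.02,0,0,-0.2,0,-0.03,0.19,0.02,0,0,-0.2,0,0,0,0,0,0,-0.2,0,0,0,0,0,0,-0.2]'; python3 go.py .6240 -.0858 .011 -.1907 -.12 1;python3 - <<'E'
from workcell import optics
import cv2
d=optics.read_camera("wrist"); cv2.imwrite("pics/w13.png",d["image"])
E
```

```text
time_s: 18.3
tool_pos: [0.6247, -0.0855, 0.0126]
orientation: [0.77, 0.636, 0.038, 0.046]
ft_force: [-0.6, 0.2, -1.9]
finger_gap: 0.0521
[[-0.01 -0.02  0.03  0.   -0.    0.01]]
t 18.3 q [-0.33  0.7   1.43  0.02  0.89 -1.72]
```

View pics/w13.png

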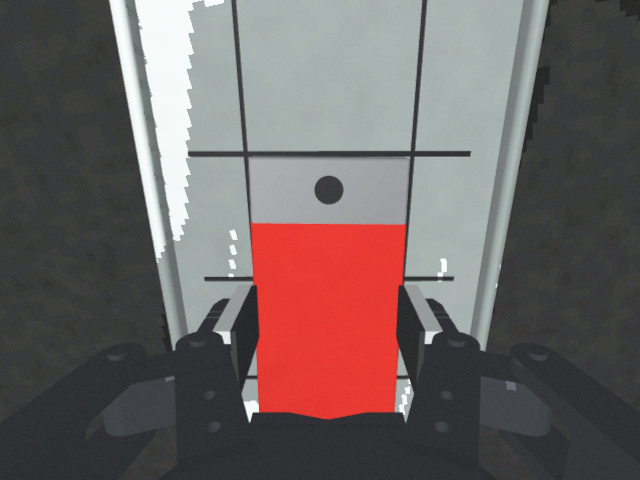

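Red's foot is on line 3 (row 154) and centred. I'll release it and go to blue.

```bash
python3 -m inch '[0,-0.02,0.03,0,0,0,-0.2,0,0,0,0,0,0,-0.2,0,0,0,0,0,0,0.55,0,0,0,0,0,0,0.55,0,0,0,0,0,0,0.55]'; python3 -m inch '[0,0,-0.4,0,0,0,0.55,0,0,-1,0,0,0,0.55,0,0,-1,0,0,0,0.55,0,0,-0.4,0,0,0,0.55,0,0,0,0,0,0,0.55]'
python3 - <<'E'
from workcell import optics
import cv2
d=optics.read_camera("wrist"); cv2.imwrite("pics/w14.png",d["image"])
E
python3 go.py .5580 .2695 .15 .40 0 12
```

```text
time_s: 18.85
tool_pos: [0.6239, -0.0853, 0.0109]
orientation: [0.77, 0.636, 0.038, 0.046]
ft_force: [-0.1, 0.3, -1.5]
finger_gap: 0.0659
time_s: 19.35
tool_pos: [0.6084, -0.0825, 0.1536]
orientation: [0.769, 0.636, 0.04, 0.049]
ft_force: [-0.0, 0.5, -0.9]
finger_gap: 0.0663
[[ 0.56 -0.19 -0.02  0.11  0.03 -0.56]
 [ 0.57 -0.16 -0.02  0.11  0.03 -0.56]
 [ 0.58 -0.14 -0.02  0.11  0.03 -0.56]
 [ 0.58 -0.11 -0.01  0.11  0.03 -0.56]
 [ 0.59 -0.08 -0.01  0.11  0.03 -0.56]
 [ 0.59 -0.05 -0.01  0.11  0.03 -0.56]
 [ 0.59 -0.02 -0.01  0.11  0.03 -0.56]
 [ 0.59  0.01 -0.    0.11  0.03 -0.56]
 [ 0.59  0.04 -0.    0.11  0.03 -0.56]
 [ 0.59  0.07 -0.    0.11  0.03 -0.56]
 [ 0.58  0.1   0.    0.11  0.03 -0.56]
 [ 0.58  0.12  0.    0.11  0.03 -0.56]]
t 19.4 q [-0.33  0.5   1.34  0.02  1.18 -1.72]
```

View pics/w14.png

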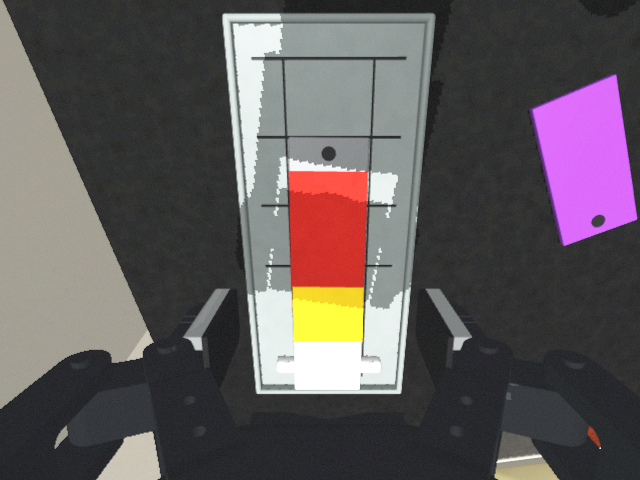

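The fan of three looks right, with red's foot on line 3. Next, over to blue.

```bash
python3 -m inch '[0.56,-0.19,-0.02,0.11,0.03,-0.56,0.55,0.57,-0.16,-0.02,0.11,0.03,-0.56,0.55,0.58,-0.14,-0.02,0.11,0.03,-0.56,0.55,0.58,-0.11,-0.01,0.11,0.03,-0.56,0.55]'; python3 -m inch '[0.59,-0.08,-0.01,0.11,0.03,-0.56,0.55,0.59,-0.05,-0.01,0.11,0.03,-0.56,0.55,0.59,-0.02,-0.01,0.11,0.03,-0.56,0.55,0.59,0.01,0,0.11,0.03,-0.56,0.55]'; python3 -m inch '[0.59,0.04,0,0.11,0.03,-0.56,0.55,0.59,0.07,0,0.11,0.03,-0.56,0.55,0.58,0.1,0,0.11,0.03,-0.56,0.55,0.58,0.12,0,0.11,0.03,-0.56,0.55,0,0,0,0,0,0,0.55]'; python3 -m inch '[0,0,0,0,0,0,0.55]'; python3 go.py .5580 .2695 .04 .40 0 3
python3 - <<'E'
from workcell import optics
import cv2
d=optics.read_camera("wrist"); cv2.imwrite("pics/w15.png",d["image"])
E
```

```text
time_s: 19.8
tool_pos: [0.5898, 0.0363, 0.1475]
orientation: [0.704, 0.709, 0.024, 0.03]
ft_force: [0.6, 0.5, -0.5]
finger_gap: 0.0664
time_s: 20.2
tool_pos: [0.5735, 0.1536, 0.1473]
orientation: [0.632, 0.775, 0.011, 0.016]
ft_force: [0.5, -0.6, 0.6]
finger_gap: 0.0664
time_s: 20.7
tool_pos: [0.5571, 0.2725, 0.1463]
orientation: [0.552, 0.834, -0.002, 0.0]
ft_force: [-0.5, 0.1, -0.4]
finger_gap: 0.0664
time_s: 20.8
tool_pos: [0.5579, 0.2697, 0.1469]
orientation: [0.554, 0.833, -0.002, 0.001]
ft_force: [0.0, -0.1, 0.1]
finger_gap: 0.066
[[ 0.    0.    0.71 -0.01  0.02 -0.01]
 [ 0.    0.    0.71 -0.01  0.02 -0.01]
 [-0.    0.    0.71 -0.01  0.02 -0.01]]
t 20.8 q [ 0.26  0.57  1.22 -0.    1.35 -1.71]
```

View pics/w15.png

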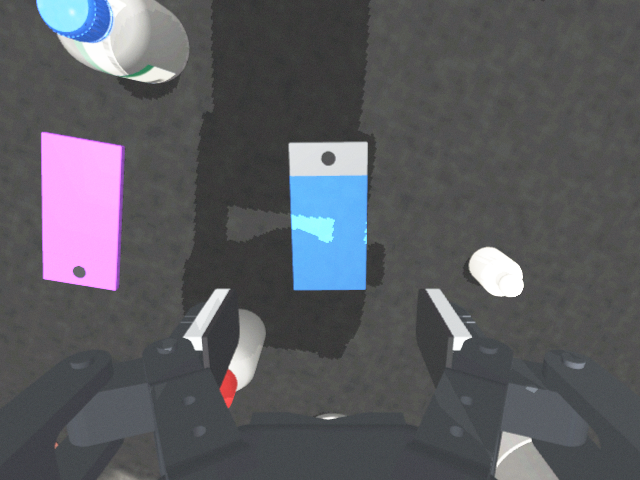

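Blue (hole at 328,158) is centred. The red dropper bottle is near (235,370), so I'll check its clearance before descending.

Run:
```python
from h import *
from workcell import optics, ctrl
d=optics.read_camera("wrist"); s=ctrl.observe(); R=Ro.from_quat(s["orientation"]); p=s["tool_pos"]
for uv,z in [((240,318),.0),((228,388),.085)]:
    X=back(d,uv,z)[0]; print(X, (R.inv().apply(X-p)*1000).round())
```

```text
[0.66083072 0.23527681 0.        ] [-70.  82. 148.]
[0.65865388 0.24629767 0.085     ] [-59.  84.  63.]
```

```bash
python3 -m inch '[0,0,0.71,-0.01,0.02,0,0.55,0,0,0.71,-0.01,0.02,0,0.55,0,0,0.71,-0.01,0.02,0,0.55,0,0,0,0,0,0,0.55,0,0,0,0,0,0,0.55]'
python3 go.py .5580 .2695 -.0015 .40 0 1
```

```text
time_s: 21.4
tool_pos: [0.5592, 0.2688, 0.0428]
orientation: [0.554, 0.832, 0.002, 0.0]
ft_force: [0.2, 0.1, -0.4]
finger_gap: 0.0661
[[ 0.02 -0.02  0.89  0.03 -0.01 -0.05]]
t 21.4 q [ 0.26  0.68  1.34  0.    1.11 -1.71]
```

```bash
python3 -m inch '[0,-0.02,0.45,0.02,0,0,0.55,0,0,0.44,0,0,0,0.55,0,0,0,0,0,0,0.55]';  python3 -m inch '[0,0,0,0,0,0,-0.2,0,0,0,0,0,0,-0.2,0,0,0,0,0,0,-0.2,0,0,0,0,0,0,-0.2]' 50
```

```text
time_s: 21.7
tool_pos: [0.5577, 0.2688, -0.0024]
orientation: [0.554, 0.832, 0.0, -0.0]
ft_force: [-0.3, 0.0, 0.5]
finger_gap: 0.066
time_s: 22.1
tool_pos: [0.5592, 0.2694, 0.0002]
orientation: [0.554, 0.833, 0.002, 0.001]
ft_force: [-0.3, -1.3, 7.5]
finger_gap: 0.0526
```

```bash
python3 -m inch '[0,0,-0.5,0,0,0,-0.2,0,0,-1,0,0,0,-0.2,0,0,-1,0,0,0,-0.2,0,0,-0.5,0,0,0,-0.2,0,0,0,0,0,0,-0.2]'; python3 go.py .5744 -.0763 .13 -.1907 -.12 12
python3 - <<'E'
from workcell import optics
import cv2
d=optics.read_camera("wrist"); cv2.imwrite("pics/w16.png",d["image"])
E
```

```text
time_s: 22.6
tool_pos: [0.5594, 0.2695, 0.1533]
orientation: [0.554, 0.833, 0.005, 0.003]
ft_force: [1.1, 0.8, -0.9]
finger_gap: 0.0523
[[-0.54 -0.2   0.04 -0.1  -0.04  0.56]
 [-0.55 -0.17  0.04 -0.1  -0.04  0.56]
 [-0.56 -0.15  0.04 -0.1  -0.04  0.56]
 [-0.56 -0.12  0.04 -0.1  -0.04  0.56]
 [-0.57 -0.09  0.04 -0.1  -0.04  0.56]
 [-0.57 -0.07  0.04 -0.1  -0.04  0.56]
 [-0.58 -0.04  0.04 -0.1  -0.04  0.56]
 [-0.58 -0.01  0.04 -0.1  -0.04  0.56]
 [-0.58  0.02  0.04 -0.1  -0.04  0.56]
 [-0.57  0.05  0.05 -0.1  -0.04  0.56]
 [-0.57  0.07  0.05 -0.1  -0.04  0.56]
 [-0.57  0.1   0.05 -0.1  -0.04  0.56]]
t 22.6 q [ 0.26  0.56  1.22  0.    1.35 -1.71]
```

View pics/w16.png

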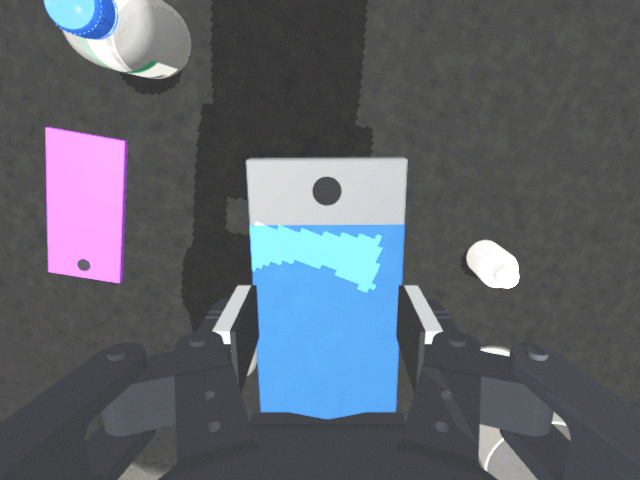

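Blue is held (foot at row 158). Carrying it to the tray.

```bash
python3 -m inch '[-0.54,-0.2,0.04,-0.1,-0.04,0.56,-0.2,-0.55,-0.17,0.04,-0.1,-0.04,0.56,-0.2,-0.56,-0.15,0.04,-0.1,-0.04,0.56,-0.2,-0.56,-0.12,0.04,-0.1,-0.04,0.56,-0.2]'; python3 -m inch '[-0.57,-0.09,0.04,-0.1,-0.04,0.56,-0.2,-0.57,-0.07,0.04,-0.1,-0.04,0.56,-0.2,-0.58,-0.04,0.04,-0.1,-0.04,0.56,-0.2,-0.58,-0.01,0.04,-0.1,-0.04,0.56,-0.2]'; python3 -m inch '[-0.58,0.02,0.04,-0.1,-0.04,0.56,-0.2,-0.57,0.05,0.05,-0.1,-0.04,0.56,-0.2,-0.57,0.07,0.05,-0.1,-0.04,0.56,-0.2,-0.57,0.1,0.05,-0.1,-0.04,0.56,-0.2,0,0,0,0,0,0,-0.2]'; python3 -m inch '[0,0,0,0,0,0,-0.2]'; python3 go.py .5744 -.0763 .035 -.1907 -.12 3
```

```text
time_s: 23.05
tool_pos: [0.5619, 0.1528, 0.1382]
orientation: [0.633, 0.774, 0.011, 0.015]
ft_force: [0.6, -0.1, -0.9]
finger_gap: 0.0522
time_s: 23.45
tool_pos: [0.5665, 0.0372, 0.1311]
orientation: [0.705, 0.708, 0.021, 0.03]
ft_force: [0.4, -0.3, -1.3]
finger_gap: 0.0522
time_s: 23.95
tool_pos: [0.5716, -0.0798, 0.1238]
orientation: [0.771, 0.634, 0.031, 0.045]
ft_force: [-0.5, 0.4, -0.4]
finger_gap: 0.0523
time_s: 24.05
tool_pos: [0.5716, -0.077, 0.1243]
orientation: [0.77, 0.636, 0.032, 0.044]
ft_force: [-0.3, -0.4, -1.2]
finger_gap: 0.0524
[[ 0.01 -0.05  0.59 -0.04  0.03  0.  ]
 [ 0.01 -0.05  0.59 -0.04  0.03  0.  ]
 [ 0.01 -0.05  0.59 -0.04  0.03  0.  ]]
t 24.05 q [-0.34  0.48  1.47  0.01  1.08 -1.73]
```

```bash
python3 -m inch '[0.01,-0.05,0.59,-0.04,0.03,0,-0.2,0.01,-0.05,0.59,-0.04,0.03,0,-0.2,0.01,-0.05,0.59,-0.04,0.03,0,-0.2,0,0,0,0,0,0,-0.2,0,0,0,0,0,0,-0.2]'; python3 go.py .5744 -.0763 .013 -.1907 -.12 2
```

```text
time_s: 24.55
tool_pos: [0.5752, -0.0757, 0.0369]
orientation: [0.769, 0.636, 0.039, 0.047]
ft_force: [-0.3, 0.2, 0.1]
finger_gap: 0.0522
[[-0.01 -0.04  0.24  0.01 -0.    0.01]
 [-0.01 -0.04  0.24  0.01 -0.    0.01]]
t 24.55 q [-0.34  0.6   1.56  0.02  0.86 -1.74]
```

```bash
python3 -m inch '[-0.01,-0.04,0.24,0.01,0,0.01,-0.2,-0.01,-0.04,0.24,0.01,0,0.01,-0.2,0,0,0,0,0,0,-0.2,0,0,0,0,0,0,-0.2]'; python3 go.py .5744 -.0763 .011 -.1907 -.12 1;python3 - <<'E'
from workcell import optics
import cv2
d=optics.read_camera("wrist"); cv2.imwrite("pics/w17.png",d["image"])
E
```

```text
time_s: 24.95
tool_pos: [0.5737, -0.0773, 0.0122]
orientation: [0.77, 0.635, 0.038, 0.046]
ft_force: [0.4, -0.1, -1.4]
finger_gap: 0.0523
[[ 0.02  0.01  0.02 -0.01  0.   -0.01]]
t 24.95 q [-0.35  0.64  1.59  0.03  0.8  -1.74]
```

View pics/w17.png

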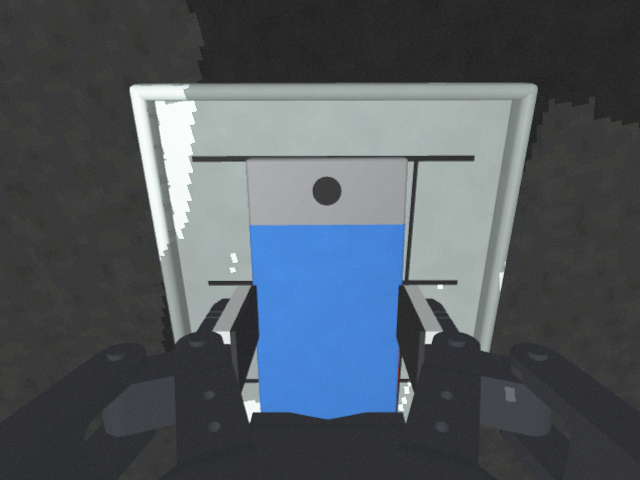

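Blue's foot is on line 4 (row 158) and about 2 mm left in the lane. I'll nudge right, lower and release.

```bash
python3 -m inch '[0.03,0,0.025,0,0,0,-0.2,0,0,0,0,0,0,-0.2,0,0,0,0,0,0,0.55,0,0,0,0,0,0,0.55,0,0,0,0,0,0,0.55]'; python3 -m inch '[0,0,-0.4,0,0,0,0.55,0,0,-1,0,0,0,0.55,0,0,-1,0,0,0,0.55,0,0,-0.4,0,0,0,0.55,0,0,0,0,0,0,0.55]'; python3 -m inch '[0,-0.8,0,0,0,0,0.55,0,-0.8,0,0,0,0,0.55,0,-0.8,0,0,0,0,0.55,0,0,0,0,0,0,0.55]'
python3 - <<'E'
from workcell import optics
import cv2,pickle
d=optics.read_camera("wrist"); cv2.imwrite("pics/w18.png",d["image"])
D={}
for n in ("top","side"): D[n]=optics.read_camera(n)
pickle.dump(D,open("end.pkl","wb"))
cv2.imwrite("pics/t18.png",D["top"]["image"])
cv2.imwrite("pics/s18.png",D["side"]["image"])
cv2.imwrite("pics/s18c.png",cv2.resize(D["side"]["image"][150:225,225:385],None,fx=5,fy=5,interpolation=cv2.INTER_CUBIC))
E
```

```text
time_s: 25.5
tool_pos: [0.5744, -0.0759, 0.0112]
orientation: [0.77, 0.635, 0.038, 0.046]
ft_force: [-0.4, -1.3, 0.4]
finger_gap: 0.0664
time_s: 26.0
tool_pos: [0.5588, -0.073, 0.1535]
orientation: [0.77, 0.635, 0.04, 0.049]
ft_force: [-0.1, -0.4, 0.6]
finger_gap: 0.066
time_s: 26.4
tool_pos: [0.4357, -0.0481, 0.1336]
orientation: [0.77, 0.635, 0.036, 0.043]
ft_force: [0.8, 0.9, -0.1]
finger_gap: 0.0663
```

View pics/w18.png

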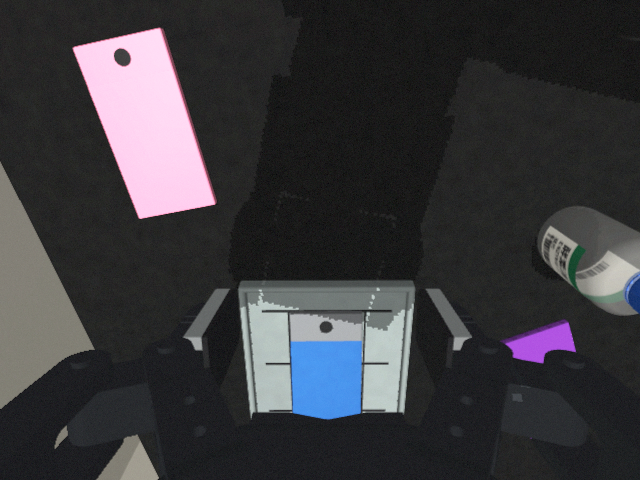

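View pics/s18c.png

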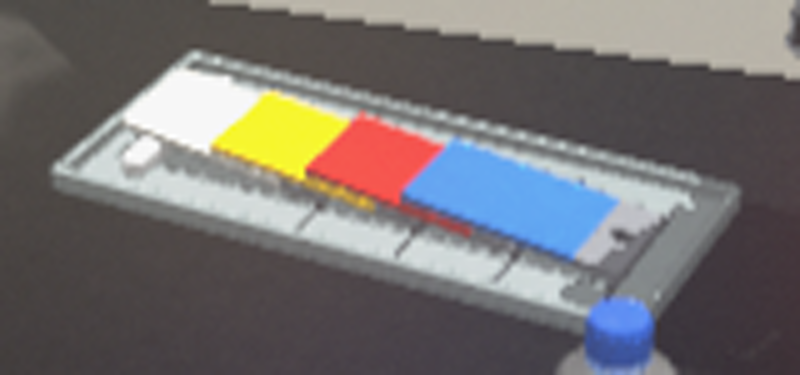

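View pics/t18.png

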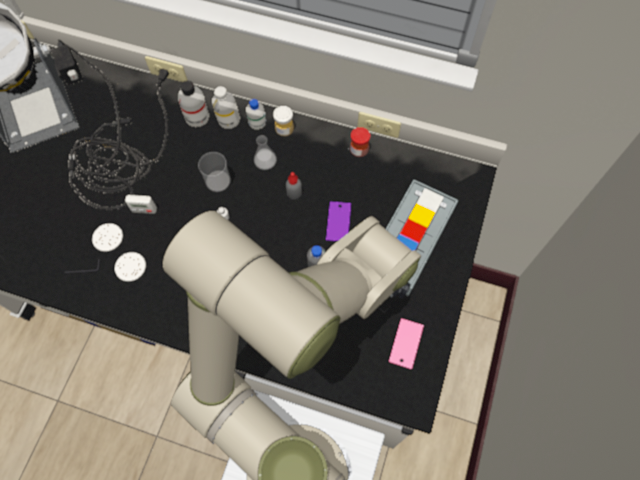

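View pics/s18.png

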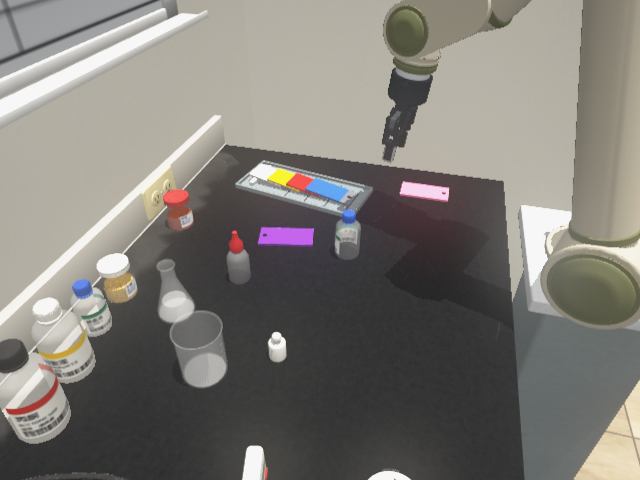

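The fan is complete and in order. The bystanders are at the same side-view pixels as at the start: red cap (238,240), blue cap (348,217), weight (277,347). The arm is clear of everything.

```bash
python3 -c "
from workcell import ctrl
print(ctrl.hand_in()); print(ctrl.observe()['time_s'])"
```

```text
the job is handed in; nothing more can be done
None
the job is handed in; nothing more can be done
```

I laid the four panels in the tray as a fan, white, yellow, red, blue from the starter bar, painted faces up, and handed the job in at about 26.5 s. `hand_in` gives no verdict, so I can't confirm it passed.

- **Placement:** just before each release, the wrist camera showed the bare end within about 1–2 mm of its cross line and centred in the lane to about 2 mm. I nudged white and blue about 1.5 mm sideways before letting go.
- **Final pictures:** the side and wrist views after the last release show all four panels in order, sloped and overlapping, with white on the bar. I judged the slope and overlap by eye and did not measure the head heights.
- **Bystanders and look-alikes:** the bottles and the weight stood at the same side-view pixels as at the start. The purple and pink panels were not touched.
- **Disagreements:** the top and wrist cameras differed by about 2 mm on the tray. An early reading suggested 6 mm, but the arm was still settling; a settled picture cleared it up. I went with the wrist camera.
- **Contact force:** finding the bench height with the fingertips pushed the wrist force to about 40 N for a moment, below the 120 N wrist limit. No other reading I saw passed 14 N.

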